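Take the left-hand-threaded rotor off an exhaust fan and put it away on the stock rack

TASK

Unscrew the rotor from the exhaust fan: its thread is left-handed, so turn it clockwise (seen from above) by the bar on its hub, letting it rise as it turns and never forcing it, until it lifts off. The rack's upper board leaves no room for a hand above the hub, so lay the rotor flat on the bench and let go of it, then take it by its rim and set it down flat on the rack's lower board, far enough in that its middle is under the upper board. Do not drop it, and leave the other things on the bench where they are.

Things in the scene. Friction and masses are not known exactly. Their poses are not given: they have to be found in the camera images.
- rotor_center (a point): Grey plastic fan rotor, 180 mm across, 66 mm high, 0.18 to 0.29 kg; the point is on its axis 33 mm above its flat underside, z up. Rim: outer radius 90 mm, wall 8 mm thick, 26 mm high, level with the underside. Four pitched blades at 45, 135, 225 and 315 degrees from x join it to the hub; midway between them (along +-x, +-y) about 65 mm of the rim is free inside for a finger.
- rotor_bar (a point): Centre of the upright finger bar on the rotor's hub: 52 mm long (along x), 16 mm wide (y), 26 mm high (z). Its foot is on the hub's flat top (hub 56 mm across, 40 mm high, bar from 40 to 66 mm above the underside).
- fan: White ceiling exhaust fan, grille off, fast on the bench, open face up: round duct, inner radius 97 mm, 110 mm high, with a flange of outer radius 132 mm round its top. Origin under its middle on the bench, z up along the motor spindle. The rotor sits in it with its underside 75 mm up and only 7 mm between rim and duct, so it can be gripped by the hub bar only.
- spindle (a point): Foot of the fan's locked motor spindle, where the rotor's underside sits. Coarse left-hand thread: clockwise from above loosens and raises the rotor 30 mm a full turn, with axial play 2 mm up, 4 mm down. It lets go after 2.2 to 2.7 rad, felt when a gentle pull meets no stop within 10 mm. Anticlockwise jams within 0.6 rad. Let go half-way, the rotor stays, but for the play.
- rack_edge (a point): Two-board stock rack, 320 mm wide, fast on the bench. The point is the middle of the lower board's front edge, on its top face, 40 mm above the bench; x points level into the rack, z up. Lower board 210 mm deep, back panel 204 mm in. Posts at y = +-145 to +-159 mm, from 40 mm in.
- rack_upper (a point): Middle of the upper board's front edge, on its underside: 40 mm farther in than the lower board's edge and 100 mm above the lower board. The upper board is 16 mm thick; cartons stand on it from 60 mm behind this edge. Axes as at the lower edge.
- shade_center (a point): Bystander: loose copper pendant shade, dome 110 mm across, 95 mm high; the point is on its axis, half-way up.
- carton_center (a point): Bystander: loose white carton 75 x 110 x 70 mm high; the point is its centre.
- driver_grip (a point): Bystander: loose screwdriver 150 mm long, lying on the bench; the point is in the middle of its handle.

How it is judged:
By the outcome, as a careful person would: the job done as asked, in the order asked, and still so for the second after the job is handed in, with the robot touching nothing.
It also fails if it takes over 72 s, if anything falls off the work surface, if the arm or the gripper's body presses on something with over 40 N, if the wrist force passes 120 N, or if a joint passes its speed limit or range.

ROBOT

A 6-joint arm with a two-finger parallel gripper is mounted at the origin on the work surface. World frame = base frame: x ahead of the robot, y to its left, z up, the work surface at z = 0. Lengths are in m, angles in rad, forces in N, time in s.
With the tool pointing down it reaches from about 0.275 to 0.85 m from the base axis. Payload 19 kg.
Tool frame: the origin (TCP) lies at the very end of the fingers, on their centre line; the grasp point (between the pads) lies 19 mm behind it (arm.pinch_z is the z of the grasp point in the tool frame, in m); z points along the fingers, y is the line along which they close (so a half turn about z gives the same grasp; the last joint's range is limited). The gripper opens to 85 mm and grips with 20 to 120 N. Pads are 22 mm wide; open, the fingers measure 114 mm over their backs; the gripper's body (76 mm by 85 mm) begins 54 mm behind the grasp point. The pads swing forward as they close: fully open they stand 13 mm farther back than shut.
Start: joints at [1.159, 0.15, 1.437, -0, 1.554, -0.134], TCP at [0.158, 0.553, 0.231] pointing down, gripper open.
Joint ranges: [-2.8, 2.8], [-0.68, 2.1], [0.12, 2.68], [-1.39, 4.53], [0.16, 2.79], [-2.81, 2.81]. Speed limits (rad/s): [1.89, 1.89, 2.22, 3.01, 3.01, 3.01].

INTERFACE

Orientations are given as a unit quaternion [x, y, z, w].
In Python, from station import arm gives the robot as it stands.
- The arm moves only by the tool carry_out, never from a script. Its argument "plan" is text: rows parted by semicolons, each of 5 numbers parted by spaces: the shift along the tool's x, y, z normalised to -1 to 1, where 1 is 100 cm, then the turn about the tool's z normalised to -1 to 1, where 1 is 180 degrees, then the closure, from 0 (fully open) to 1 (shut). A call has 1 to 5 rows; each row is the pose to reach, as a shift and turn from the pose commanded when the call began, along the tool's axes at that moment, turning the shorter way round; what a row does not reach only later rows make up. A row lasts 1/8 s, in which the tool goes at most 62.5 mm and 10.7 degrees, less where a joint would pass 70% of its speed; a pose out of reach is approached as far as the arm can. A call with a number of a shift or a turn outside -1 to 1 is refused whole. A call with a gripper value outside its range is refused whole. The fingers move at their own pace and stop on an object; the grip force is fixed at half the most. Time passes only in rows, so rows that repeat a pose let the fingers close. It gives the time, the measured TCP pose, the force, the opening and the grip force at its end, in the units of the state.
- arm.get_state(): the state, without advancing time (a new reading comes with each control period).
- arm.get_image(name): name is "scene" or "top" or "wrist"; returns the picture (480x640x3 uint8, red, green, blue); there is no depth.
- arm.camera_params(name): a dict with "intrinsics" (3x3 intrinsics, pixels), "dist_coeffs" ([k1, k2, p1, p2, k3] as OpenCV has them; the pictures are not rectified), "cam_to_world" (4x4, takes a point from camera to world coordinates). Camera axes: x right, y down, z forward; pixel columns grow to the right and rows downward; lengths in m; the calibration is good to about 2 mm. A picture is of the moment at which its call begins: read the wrist's pose just before it. camera_params takes no time and is no camera call; for the wrist camera it gives the pose at the moment of the call.
- arm.sign_off(): hands the job in; it is judged then, once.
The state is a dict: "clock": time; "q": joint angles; "joint_velocities": joint speeds; "tau": joint torques, N m; "eef_pos": TCP position; "tool_rot": TCP orientation; "contact_force": force on the tool from outside, world axes, zero at the start; "wrist_torque": the same for the moment, N m; "opening": finger opening in m; "grasp_force": force on a finger pad.
Only numpy, scipy, OpenCV 4.12 (cv2) and the standard library are available. Lean on these libraries where they do the work, as an engineer would, in place of code of your own. Each camera call takes 0.05 s, during which the arm holds its last target. There are 200 camera calls.

## Working session

There is one attempt and no reset: what is moved stays moved. The work goes in short steps, Python scripts to look and compute and a tool call to move; the robot and the scene stay as the last step left them, time stands still between calls to the robot, and variables do not carry over. Pictures are saved under pics/ and viewed, at most 10 in all, crops included, and the job is handed in when it is done.

Besides the shell and the picture viewer there is one more tool, called after "Request:" in YAML: its name, and indented under it one key for each argument. carry_out: Moves the arm, as the interface text tells. Its arguments: {"type":"object","properties":{"plan":{"type":"string"}},"required":["plan"]}

```bash
ls; mkdir -p pics; python3 - <<'E'
from station import arm
import cv2, numpy as np
for n in ("scene","top"):
    cv2.imwrite(f"pics/{n}0.png",arm.get_image(n)[:,:,::-1])
    p=arm.camera_params(n); print(n,p)
s=arm.get_state(); print(s, arm.pinch_z)
E
```

```text
pics
scene {'intrinsics': array([[598.4080147 ,   0.        , 334.13607454],
       [  0.        , 598.4080147 , 237.21969395],
       [  0.        ,   0.        ,   1.        ]]), 'dist_coeffs': array([0.06170229, 0.        , 0.        , 0.        , 0.        ]), 'cam_to_world': array([[ 1.31995461e-01,  7.10865981e-01, -6.90830483e-01,
         1.45839844e+00],
       [ 9.91250145e-01, -9.42438771e-02,  9.24188420e-02,
        -1.78099553e-01],
       [ 5.90867657e-04, -6.96984683e-01, -7.17085770e-01,
         9.65091348e-01],
       [ 0.00000000e+00,  0.00000000e+00,  0.00000000e+00,
         1.00000000e+00]])}
top {'intrinsics': array([[479.69225593,   0.        , 317.09475608],
       [  0.        , 479.69225593, 239.41880381],
       [  0.        ,   0.        ,   1.        ]]), 'dist_coeffs': array([0.03795778, 0.        , 0.        , 0.        , 0.        ]), 'cam_to_world': array([[ 6.54912676e-05, -9.95866900e-01,  9.08246246e-02,
         5.49105941e-01],
       [-9.99994245e-01, -3.73303943e-04, -3.37210477e-03,
        -5.62117798e-02],
       [ 3.39207272e-03, -9.08238810e-02, -9.95861193e-01,
         1.03798970e+00],
       [ 0.00000000e+00,  0.00000000e+00,  0.00000000e+00,
         1.00000000e+00]])}
{'clock': 0.1, 'q': array([ 1.15898619e+00,  1.50927806e-01,  1.43793309e+00, -5.71021448e-06,
        1.55380763e+00, -1.33979917e-01]), 'joint_velocities': array([ 0.00049671, -0.00299793, -0.0010621 ,  0.00103963, -0.00038127,
        0.00183206]), 'tau': array([ 5.00003138e-03, -7.14375615e+01, -5.71794212e+01, -1.83803663e-04,
        6.88669214e-03,  3.20466086e-05]), 'eef_pos': array([0.15762771, 0.55274818, 0.23075737]), 'tool_rot': array([ 1.38468689e-01,  9.90366666e-01, -5.18797756e-04, -1.42235410e-04]), 'contact_force': array([-0.45147406, -0.40547135, -0.38503234]), 'wrist_torque': array([-0.06141883,  0.03384469,  0.02007378]), 'grasp_force': 0.0, 'opening': 0.08551045268028591} -0.0187
```

View pics/top0.png

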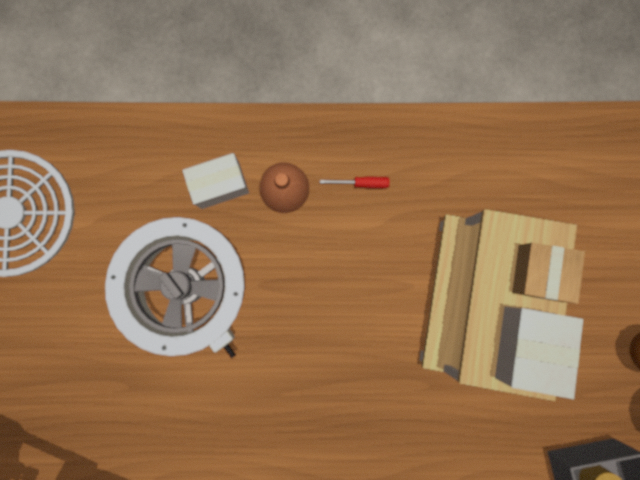

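View pics/scene0.png

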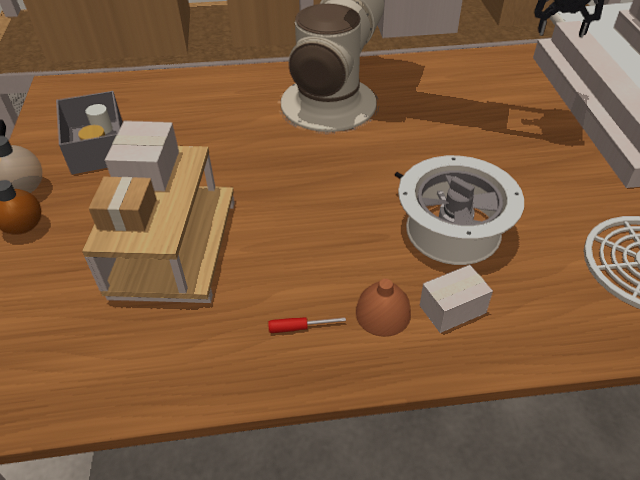

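The top view shows the fan flange centred near (175,286), radius about 69 px. The hub bar is near (173,284), the shade at (284,187), the driver at (370,182) and the carton at (215,180). The rack's front edge runs from about (445,215) to (425,370) and opens to the left, towards +y.

```bash
cat > h.py <<'E'
from station import arm
import cv2, numpy as np
from scipy.spatial.transform import Rotation as R
def ray(n,px,p=None):
    p=p or arm.camera_params(n)
    u=cv2.undistortPoints(np.array(px,float).reshape(-1,1,2),p["intrinsics"],p["dist_coeffs"])[:,0]
    T=p["cam_to_world"]; return T[:3,3],np.c_[u,np.ones(len(u))]@T[:3,:3].T
def plane(n,px,z,p=None):
    o,d=ray(n,px,p); return o+d*((z-o[2])/d[:,2])[:,None]
def circ(P):
    A=np.c_[2*P[:,:2],np.ones(len(P))]; c=np.linalg.lstsq(A,(P[:,:2]**2).sum(1),rcond=None)[0]
    return c[:2],np.sqrt(c[2]+c[:2]@c[:2])
def st():
    s=arm.get_state(); r=R.from_quat(s["tool_rot"]).as_matrix()
    print("t%.2f"%s["clock"],"p",s["eef_pos"].round(4),"yaw(y)",np.degrees(np.arctan2(r[1,1],r[0,1])).round(2),"z",r[:,2].round(3),"F",s["contact_force"].round(1),"M",s["wrist_torque"].round(2),"op",s["opening"].round(4),s["grasp_force"].round(1),"q",s["q"].round(2)); return s
E
python3 - <<'E'
from h import *
im=cv2.imread("pics/top0.png")
hsv=cv2.cvtColor(im,cv2.COLOR_BGR2HSV)
m=((hsv[...,1]<40)&(hsv[...,2]>140)).astype(np.uint8)
m[:, :100]=0; m[:205]=0; m[:,260:]=0
cs,_=cv2.findContours(m,cv2.RETR_CCOMP,cv2.CHAIN_APPROX_NONE)
for c in sorted(cs,key=len)[-2:]:
    P=plane("top",c[:,0],0.110)
    for _ in range(4):
        cc,r=circ(P); e=abs(np.hypot(*(P[:,:2]-cc).T)-r); P=P[e<max(0.002,np.median(e)*2)]
    print(len(c),len(P),cc,r)
a=cv2.resize(im[240:332,128:228],None,fx=4,fy=4,interpolation=3)
b=cv2.resize(im[200:384,415:485],None,fx=3,fy=3,interpolation=3)
H=np.zeros((552,620,3),np.uint8); H[:368,:400]=a; H[:,405:615]=b
cv2.imwrite("pics/crop0.png",H)
E
```

```text
286 286 [0.54558775 0.21416308] 0.09654380876720173
405 322 [0.54552376 0.21361848] 0.1308754346388293
```

View pics/crop0.png

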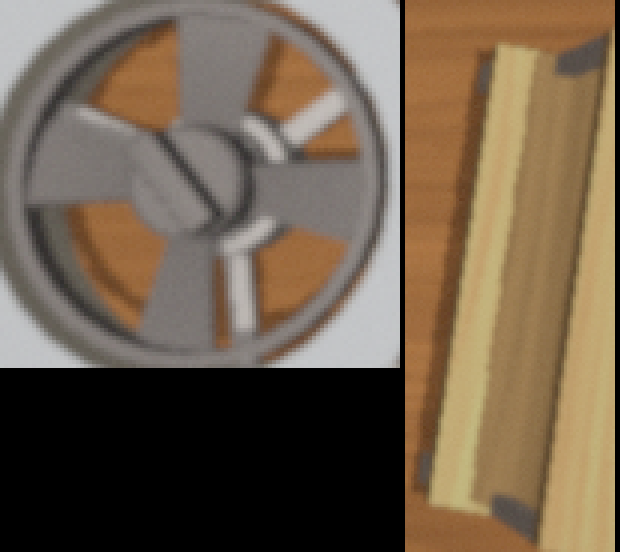

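The crop shows the bar running from upper left to lower right, about 35-37° in world. The fan centre is about (0.5455, 0.214), and the fitted radii of 96.5 and 131 mm match the given 97 and 132 mm. The rack's front edge runs from about px (446,215) to (423,368).

```bash
cat >> h.py <<'E'
def go(x,y,z,yaw=None):
    "row numbers (normalised) from present pose; yaw=angle of tool y, mod 180"
    s=arm.get_state(); r=R.from_quat(s["tool_rot"]).as_matrix()
    d=r.T@(np.array([x,y,z])-s["eef_pos"]); t=0
    if yaw is not None:
        y0=np.degrees(np.arctan2(r[1,1],r[0,1])); t=-((yaw-y0+90)%180-90)
    print("shift",d.round(4),"turn deg",round(t,2),"norm",round(t/180,4))
E
python3 - <<'E'
from h import *
s=st(); 
p=arm.camera_params("wrist");T=p["cam_to_world"];r=R.from_quat(s["tool_rot"]).as_matrix()
print("cam in tool",(r.T@(T[:3,3]-s["eef_pos"])).round(4),(r.T@T[:3,:3]).round(3).tolist(),p["intrinsics"][0,0]); print(r.round(3))
P=plane("top",[[446,215],[423.3,367.7]],0.04); print(P.round(4),np.linalg.norm(P[1]-P[0]))
b=plane("top",[[128+192/4,240+180/4]],.141);print("bar?",b)
go(0.5455,0.214,0.30,-54)
E
```

```text
Traceback (most recent call last):
  File "h.py", line 15, in st
    print("t%.2f"%s["clock"],"p",s["eef_pos"].round(4),"yaw(y)",np.degrees(np.arctan2(r[1,1],r[0,1])).round(2),"z",r[:,2].round(3),"F",s["contact_force"].round(1),"M",s["wrist_torque"].round(2),"op",s["opening"].round(4),s["grasp_force"].round(1),"q",s["q"].round(2)); return s
                                                                                                                                                                                                       ^^^^^^^^^^^^^^^^^^
AttributeError: 'float' object has no attribute 'round'
```

```bash
sed -i 's/s\["opening"\].round(4),s\["grasp_force"\].round(1)/round(s["opening"],4),round(s["grasp_force"],1)/' h.py
python3 - <<'E'
from h import *
s=st(); 
p=arm.camera_params("wrist");T=p["cam_to_world"];r=R.from_quat(s["tool_rot"]).as_matrix()
print("cam in tool",(r.T@(T[:3,3]-s["eef_pos"])).round(4),(r.T@T[:3,:3]).round(3).tolist(),p["intrinsics"][0,0]); print(r.round(3))
P=plane("top",[[446,215],[423.3,367.7]],0.04); print(P.round(4),np.linalg.norm(P[1]-P[0]))
b=plane("top",[[128+180/4,240+180/4]],.141);print("bar?",b)
go(0.5455,0.214,0.30,-54)
E
```

```text
t0.10 p [0.1576 0.5527 0.2308] yaw(y) 74.08 z [-0.    -0.001 -1.   ] F [-0.5 -0.4 -0.4] M [-0.06  0.03  0.02] op 0.0855 0.0 q [ 1.16  0.15  1.44 -0.    1.55 -0.13]
cam in tool [ 0.0705 -0.0009 -0.1428] [[0.001, -0.961, -0.277], [1.0, 0.001, -0.0], [0.0, -0.277, 0.961]] 336.0136117123355
[[-0.962  0.274 -0.   ]
 [ 0.274  0.962 -0.001]
 [ 0.    -0.001 -1.   ]]
[[ 0.6916 -0.3296  0.04  ]
 [ 0.3785 -0.2754  0.04  ]] 0.3177810637410543
bar? [[0.54600907 0.20772813 0.141     ]]
shift [-0.4659 -0.2195 -0.0691] turn deg -51.92 norm -0.2884
```

Request:
carry_out:
  plan: "-0.466 -0.2195 -0.069 -0.288 0; -0.466 -0.2195 -0.069 -0.288 0; -0.466 -0.2195 -0.069 -0.288 0; -0.466 -0.2195 -0.069 -0.288 0; -0.466 -0.2195 -0.069 -0.288 0"

```text
clock: 0.72
eef_pos: [0.3629, 0.3752, 0.2675]
tool_rot: [-0.268, 0.963, -0.0, -0.0]
contact_force: [0.5, 1.1, -0.2]
opening: 0.0851
grasp_force: 0.0
```

```bash
python3 - <<'E'
from h import *
s=st();go(0.5455,0.214,0.30,-54)
E
```

```text
t0.72 p [0.3629 0.3752 0.2675] yaw(y) 121.12 z [-0. -0. -1.] F [ 0.5  1.1 -0.2] M [ 0.02  0.   -0.  ] op 0.0851 0.0 q [ 0.65  0.03  1.5  -0.    1.62 -1.46]
shift [-0.073  -0.2323 -0.0325] turn deg -4.88 norm -0.0271
```

Request:
carry_out:
  plan: "-0.073 -0.2323 -0.0325 -0.027 0; -0.073 -0.2323 -0.0325 -0.027 0; -0.073 -0.2323 -0.0325 -0.027 0; -0.073 -0.2323 -0.0325 -0.027 0; -0.073 -0.2323 -0.0325 -0.027 0"

```text
clock: 1.35
eef_pos: [0.5459, 0.2117, 0.2992]
tool_rot: [-0.304, 0.953, -0.0, -0.001]
contact_force: [0.2, 0.4, 0.0]
opening: 0.0855
grasp_force: 0.0
```

```bash
python3 - <<'E'
from h import *
s=st();p=arm.camera_params("wrist");im=arm.get_image("wrist")[:,:,::-1].copy()
cv2.imwrite("pics/w1.png",im); np.save("w1.npy",p["cam_to_world"])
E
```

```text
t1.35 p [0.5459 0.2117 0.2992] yaw(y) 125.43 z [-0.001 -0.001 -1.   ] F [0.2 0.4 0. ] M [ 0.07 -0.05 -0.05] op 0.0855 0.0 q [ 0.24  0.16  1.29 -0.    1.69 -1.95]
```

View pics/w1.png

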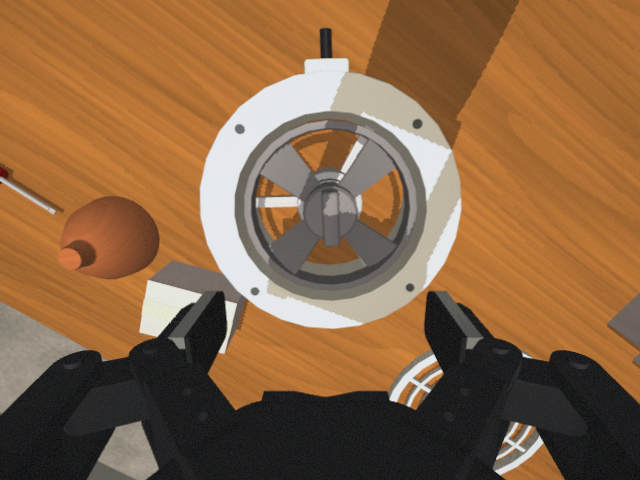

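The wrist view shows the flange ring centred near (330,200) and the bar almost vertical, about (323-339, 192-246). The tool is therefore nearly aligned with it already.

```bash
python3 - <<'E'
from h import *
p=arm.camera_params("wrist"); p["cam_to_world"]=np.load("w1.npy")
E=plane("wrist",[[330,192],[331.5,246]],.141,p);print(E.round(4),E.mean(0),np.linalg.norm(E[1]-E[0]),np.degrees(np.arctan2(*(E[0]-E[1])[1::-1])))
E=plane("wrist",[[323,220],[339.5,220]],.141,p);print(E.round(4),E.mean(0),np.linalg.norm(E[1]-E[0]))
im=cv2.imread("pics/w1.png");hsv=cv2.cvtColor(im,cv2.COLOR_BGR2HSV)
m=((hsv[...,1]<60)&(hsv[...,2]>140)).astype(np.uint8); m[:70]=0;m[330:]=0;m[:,:195]=0;m[:,470:]=0
c=max(cv2.findContours(m,cv2.RETR_EXTERNAL,cv2.CHAIN_APPROX_NONE)[0],key=len)
P=plane("wrist",c[:,0],.110,p)
for _ in range(5):
    cc,r=circ(P);e=abs(np.hypot(*(P[:,:2]-cc).T)-r);P=P[e<max(.002,2*np.median(e))]
print(cc,r,len(P))
cv2.imwrite("pics/w1c.png",cv2.resize(im[170:265,275:390],None,fx=6,fy=6,interpolation=3))
E
```

```text
[[0.5229 0.1999 0.141 ]
 [0.5634 0.2308 0.141 ]] [0.54316676 0.21535183 0.141     ] 0.05096189894419529 -142.71839795835754
[[0.5476 0.2097 0.141 ]
 [0.5388 0.2221 0.141 ]] [0.54320538 0.21592675 0.141     ] 0.015178078993562483
[0.54355191 0.2149785 ] 0.13059296657907682 733
```

View pics/w1c.png

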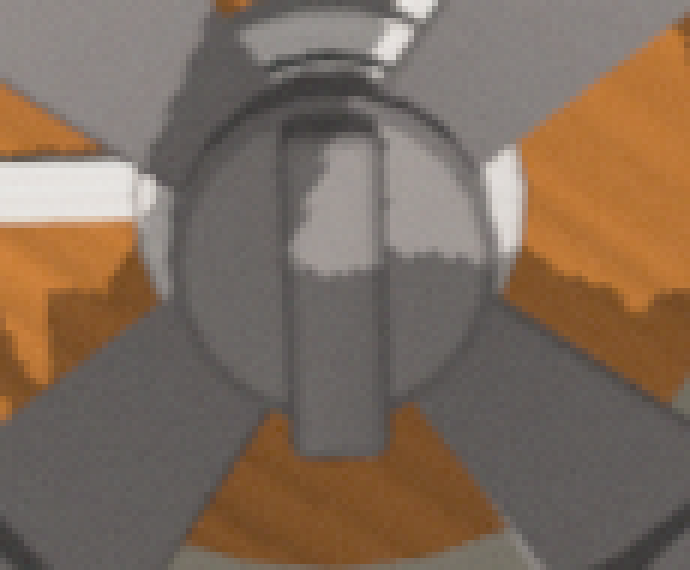

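Crop: the bar top spans px (330.5,192) to (331.7,246), which gives 51 x 15 mm against the given 52 x 16. The bar lies at 37.3° and is centred at about (0.544, 0.215). I'll descend on it now.

```bash
python3 - <<'E'
from h import *
s=st();go(0.544,0.2148,0.119,-52.7)
E
```

```text
t1.40 p [0.5445 0.2132 0.2992] yaw(y) 125.52 z [-0.001 -0.    -1.   ] F [-0.2  1.   0.7] M [-0.02  0.   -0.03] op 0.0853 0.0 q [ 0.24  0.16  1.29 -0.    1.69 -1.95]
shift [-0.0007  0.0016  0.1802] turn deg -1.78 norm -0.0099
```

Request:
carry_out:
  plan: "0 0.001 0.06 -0.008 0; 0 0.001 0.12 -0.008 0; 0 0.001 0.16 -0.008 0; 0 0.001 0.18 -0.008 0; 0 0.001 0.18 -0.008 0"

```text
clock: 2.02
eef_pos: [0.5415, 0.216, 0.1187]
tool_rot: [-0.319, 0.948, 0.0, -0.001]
contact_force: [0.2, 0.0, 1.2]
opening: 0.0852
grasp_force: 0.0
```

```bash
python3 - <<'E'
from h import *
s=st()
E
```

```text
t2.02 p [0.5415 0.216  0.1187] yaw(y) 127.18 z [-0.003 -0.001 -1.   ] F [0.2 0.  1.2] M [ 0.01 -0.   -0.01] op 0.0852 0.0 q [ 0.25  0.23  1.57  0.    1.34 -1.97]
```

Request:
carry_out:
  plan: "0 0 0 0 1; 0 0 0 0 1; 0 0 0 0 1; 0 0 0 0 1; 0 0 0 0 1"

```text
clock: 2.65
eef_pos: [0.5433, 0.2152, 0.1205]
tool_rot: [-0.318, 0.948, -0.0, 0.0]
contact_force: [-1.0, -0.4, 5.6]
opening: 0.0143
grasp_force: 59.4
```

```bash
python3 - <<'E'
from h import *
s=st()
E
```

```text
t2.65 p [0.5433 0.2152 0.1205] yaw(y) 127.1 z [ 0.001  0.    -1.   ] F [-1.  -0.4  5.6] M [-0.04  0.24  0.01] op 0.0143 59.4 q [ 0.25  0.23  1.57 -0.    1.34 -1.97]
```

Request:
carry_out:
  plan: "0 0 -0.0010 0.04 1; 0 0 -0.0016 0.08 1; 0 0 -0.0022 0.12 1; 0 0 -0.0028 0.16 1; 0 0 -0.0034 0.2 1"

```text
clock: 3.28
eef_pos: [0.5429, 0.2152, 0.1231]
tool_rot: [-0.008, 1.0, -0.0, -0.0]
contact_force: [0.7, 1.1, -0.7]
opening: 0.0149
grasp_force: 58.5
```

```bash
python3 - <<'E'
from h import *
s=st()
E
```

```text
t3.27 p [0.5429 0.2152 0.1231] yaw(y) 90.87 z [-0.001 -0.    -1.   ] F [ 0.7  1.1 -0.7] M [0.03 0.09 0.  ] op 0.0149 58.5 q [ 0.25  0.23  1.57 -0.    1.35 -1.34]
```

Request:
carry_out:
  plan: "0 0 -0.0006 0.04 1; 0 0 -0.0012 0.08 1; 0 0 -0.0018 0.12 1; 0 0 -0.0024 0.16 1; 0 0 -0.003 0.2 1"

```text
clock: 3.9
eef_pos: [0.5429, 0.2154, 0.1261]
tool_rot: [0.302, 0.953, 0.0, -0.0]
contact_force: [-0.3, 2.1, -2.4]
opening: 0.0146
grasp_force: 58.4
```

Request:
carry_out:
  plan: "0 0 -0.0006 0.04 1; 0 0 -0.0012 0.08 1; 0 0 -0.0018 0.12 1; 0 0 -0.0024 0.16 1; 0 0 -0.003 0.2 1"

```text
clock: 4.53
eef_pos: [0.543, 0.2158, 0.1292]
tool_rot: [0.582, 0.814, 0.0, -0.0]
contact_force: [1.2, 5.8, -2.3]
opening: 0.0146
grasp_force: 58.5
```

```bash
python3 - <<'E'
from h import *
s=st()
E
```

```text
t4.53 p [0.543  0.2158 0.1292] yaw(y) 18.88 z [-0.     0.001 -1.   ] F [ 1.2  5.8 -2.3] M [ 1.11 -0.25  0.03] op 0.0146 58.5 q [ 0.25  0.22  1.56  0.    1.36 -0.08]
```

Request:
carry_out:
  plan: "0 0 -0.0006 0.04 1; 0 0 -0.0012 0.08 1; 0 0 -0.0018 0.12 1; 0 0 -0.0024 0.16 1; 0 0 -0.003 0.2 1"

```text
clock: 5.15
eef_pos: [0.5434, 0.216, 0.1324]
tool_rot: [0.804, 0.594, 0.001, -0.0]
contact_force: [3.7, 7.2, -2.9]
opening: 0.0144
grasp_force: 58.5
```

Request:
carry_out:
  plan: "0 0 -0.0006 0.04 1; 0 0 -0.0011 0.07 1; 0 0 -0.0011 0.07 1; 0 0 -0.0025 0.07 1; 0 0 -0.0025 0.07 1"

```text
clock: 5.78
eef_pos: [0.5436, 0.2157, 0.1348]
tool_rot: [0.864, 0.504, 0.001, -0.0]
contact_force: [5.2, 4.7, -4.1]
opening: 0.0146
grasp_force: 58.8
```

```bash
python3 - <<'E'
from h import *
s=st()
E
```

```text
t5.78 p [0.5436 0.2157 0.1348] yaw(y) -29.49 z [ 0.001  0.001 -1.   ] F [ 5.2  4.7 -4.1] M [ 1.01 -1.17 -0.01] op 0.0146 58.8 q [0.25 0.22 1.55 0.   1.37 0.76]
```

Turned 2.73 rad and the forces are still low. Next is a gentle pull test.

Request:
carry_out:
  plan: "0 0 -0.001 0 1; 0 0 -0.002 0 1; 0 0 -0.003 0 1; 0 0 -0.004 0 1; 0 0 -0.005 0 1"

```text
clock: 6.4
eef_pos: [0.5434, 0.2158, 0.1396]
tool_rot: [0.864, 0.504, 0.001, -0.0]
contact_force: [4.9, 4.7, -6.8]
opening: 0.0147
grasp_force: 58.6
```

Request:
carry_out:
  plan: "0 0 -0.0015 0 1; 0 0 -0.003 0 1; 0 0 -0.0045 0 1; 0 0 -0.006 0 1; 0 0 -0.0075 0 1"

```text
clock: 7.02
eef_pos: [0.5429, 0.2153, 0.1472]
tool_rot: [0.864, 0.504, -0.0, -0.0]
contact_force: [1.0, 0.8, -1.6]
opening: 0.0146
grasp_force: 59.2
```

```bash
python3 - <<'E'
from h import *
s=st()
E
```

```text
t7.03 p [0.5429 0.2153 0.1472] yaw(y) -29.49 z [-0.001 -0.    -1.   ] F [ 1.   0.8 -1.6] M [ 0.08 -0.   -0.  ] op 0.0146 59.2 q [ 0.25  0.21  1.54 -0.    1.39  0.76]
```

Free: 12 mm of pull with no stop. Now I'll lift clear of the flange.

Request:
carry_out:
  plan: "0 0 -0.015 0 1; 0 0 -0.035 0 1; 0 0 -0.055 0 1; 0 0 -0.08 0 1; 0 0 -0.08 0 1"

```text
clock: 7.65
eef_pos: [0.5437, 0.2153, 0.2299]
tool_rot: [0.864, 0.504, 0.002, 0.001]
contact_force: [-0.5, 0.5, -2.1]
opening: 0.0148
grasp_force: 59.4
```

```bash
python3 - <<'E'
from h import *
s=st();go(0.50,-0.12,0.227,80.2)
print(plane("scene",[[233,190],[212,297]],.04))
im=arm.get_image("scene")[:,:,::-1]; top=arm.get_image("top")[:,:,::-1]
a=cv2.resize(im[110:310,360:560],(400,400)); b=cv2.resize(im[170:310,90:240],(400,373),interpolation=3)
H=np.zeros((400,800,3),np.uint8);H[:,:400]=a;H[:373,400:]=b;cv2.imwrite("pics/s2.png",H)
E
```

```text
t7.65 p [0.5437 0.2153 0.2299] yaw(y) -29.5 z [ 0.004  0.001 -1.   ] F [-0.5  0.5 -2.1] M [ 0.    0.02 -0.03] op 0.0148 59.4 q [ 0.25  0.17  1.42 -0.    1.55  0.76]
shift [-0.3134  0.127   0.0026] turn deg 70.3 norm 0.3906
[[ 0.38418614 -0.27214838  0.04      ]
 [ 0.69762238 -0.31762939  0.04      ]]
```

View pics/s2.png

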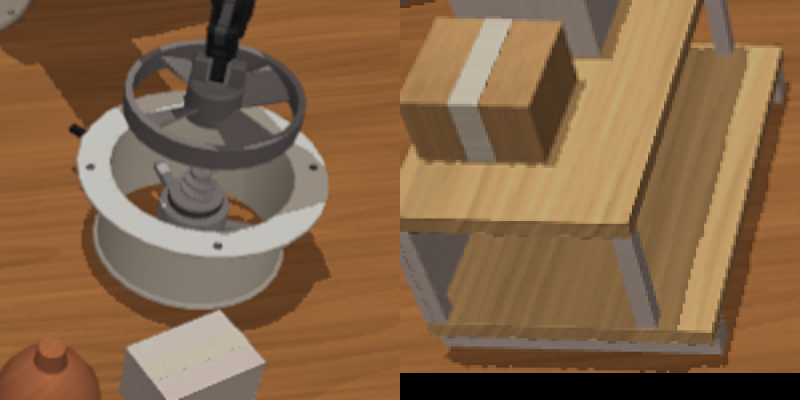

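The rotor hangs level above the fan, off the spindle. The rack's lower front corners are at scene px of about (233,188) and (209,294.5).

Request:
carry_out:
  plan: "-0.03 0.012 0 0.04 1; -0.075 0.03 0 0.085 1; -0.12 0.049 0 0.13 1; -0.16 0.065 0 0.175 1; -0.2 0.081 0 0.22 1"

```text
clock: 8.38
eef_pos: [0.5143, -0.0001, 0.2264]
tool_rot: [0.984, 0.179, -0.001, -0.0]
contact_force: [1.4, 0.2, -2.1]
opening: 0.0147
grasp_force: 59.3
```

```bash
python3 - <<'E'
from h import *
s=st();go(0.50,-0.12,0.12,80.2)
P=plane("scene",[[233.2,187.6],[208.9,294.5]],.04);print(P,np.linalg.norm(P[1]-P[0]),np.degrees(np.arctan2(*(P[0]-P[1])[1::-1])))
E
```

```text
t8.38 p [ 5.143e-01 -1.000e-04  2.264e-01] yaw(y) -69.36 z [-0.001  0.    -1.   ] F [ 1.4  0.2 -2.1] M [ 0.04 -0.04  0.  ] op 0.0147 59.3 q [-0.15  0.03  1.58 -0.    1.53  1.06]
shift [-0.0555  0.1072  0.1064] turn deg 30.44 norm 0.1691
[[ 0.37572048 -0.27154585  0.04      ]
 [ 0.6904995  -0.32370514  0.04      ]] 0.31907119343989554 170.59150400276317
```

Request:
carry_out:
  plan: "-0.02 0.04 0.0 0.045 1; -0.035 0.07 0.02 0.09 1; -0.05 0.098 0.05 0.135 1; -0.0555 0.107 0.09 0.168 1; -0.0555 0.107 0.12 0.168 1"

```text
clock: 9.0
eef_pos: [0.5002, -0.119, 0.1048]
tool_rot: [0.997, -0.083, -0.001, -0.0]
contact_force: [-0.2, 0.6, -2.2]
opening: 0.0148
grasp_force: 59.2
```

```bash
python3 - <<'E'
from h import *
s=st();go(0.50,-0.12,0.0445,80.4)
E
```

```text
t9.00 p [ 0.5002 -0.119   0.1048] yaw(y) -99.51 z [-0.002  0.001 -1.   ] F [-0.2  0.6 -2.2] M [-0.01 -0.03 -0.01] op 0.0148 59.2 q [-0.38  0.1   1.75 -0.    1.29  1.35]
shift [0.0001 0.001  0.0603] turn deg 0.09 norm 0.0005
```

Request:
carry_out:
  plan: "0 0 0.025 0 1; 0 0 0.04 0 1; 0 0 0.048 0 1; 0 0 0.053 0 1; 0 0 0.055 0 1"

```text
clock: 9.62
eef_pos: [0.5017, -0.1185, 0.0527]
tool_rot: [0.997, -0.081, 0.0, 0.0]
contact_force: [-0.5, 0.0, -2.1]
opening: 0.0148
grasp_force: 59.2
```

Request:
carry_out:
  plan: "0 0 0.001 0 1; 0 0 0.002 0 1; 0 0 0.003 0 1; 0 0 0.004 0 1; 0 0 0.004 0 1"

```text
clock: 10.25
eef_pos: [0.5014, -0.1184, 0.0484]
tool_rot: [0.997, -0.081, -0.0, 0.0]
contact_force: [-0.6, -0.1, -2.2]
opening: 0.0145
grasp_force: 59.2
```

Request:
carry_out:
  plan: "0 0 0.0008 0 1; 0 0 0.0016 0 1; 0 0 0.0022 0 1; 0 0 0.0028 0 1; 0 0 0.0028 0 1"

```text
clock: 10.88
eef_pos: [0.5014, -0.1185, 0.0456]
tool_rot: [0.997, -0.081, -0.0, 0.0]
contact_force: [-0.3, 0.3, -2.0]
opening: 0.0151
grasp_force: 59.2
```

Request:
carry_out:
  plan: "0 0 0.0006 0 1; 0 0 0.0012 0 1; 0 0 0.0018 0 1; 0 0 0.0024 0 1; 0 0 0.0024 0 1"

```text
clock: 11.5
eef_pos: [0.5015, -0.1185, 0.0454]
tool_rot: [0.997, -0.081, 0.0, 0.0]
contact_force: [-17.8, 6.9, 37.5]
opening: 0.0148
grasp_force: 64.8
```

Bench contact at TCP z = 0.0455. I'll ease off 2.2 mm, then open.

Request:
carry_out:
  plan: "0 0 -0.0022 0 1; 0 0 -0.0022 0 1; 0 0 -0.0022 0 0.5; 0 0 -0.0022 0 0; 0 0 -0.0022 0 0"

```text
clock: 12.12
eef_pos: [0.5014, -0.1185, 0.0453]
tool_rot: [0.997, -0.081, -0.0, 0.0]
contact_force: [-0.2, -0.6, 0.5]
opening: 0.0684
grasp_force: 0.0
```

Request:
carry_out:
  plan: "0 0 -0.02 0 0; 0 0 -0.07 0 0; 0 0 -0.12 0 0; 0 0 -0.17 0 0; 0 0 -0.17 0 0"

```text
clock: 12.75
eef_pos: [0.5027, -0.1189, 0.2192]
tool_rot: [0.997, -0.081, 0.003, 0.001]
contact_force: [-1.4, 0.6, -0.6]
opening: 0.0852
grasp_force: 0.0
```

```bash
python3 - <<'E'
from h import *
s=st();p=arm.camera_params("wrist");im=arm.get_image("wrist")[:,:,::-1].copy()
cv2.imwrite("pics/w3.png",im); np.save("w3.npy",p["cam_to_world"])
cv2.imwrite("pics/t3.png",arm.get_image("top")[:,:,::-1])
E
```

```text
t12.75 p [ 0.5027 -0.1189  0.2192] yaw(y) -99.33 z [ 0.006 -0.002 -1.   ] F [-1.4  0.6 -0.6] M [ 0.01 -0.03 -0.01] op 0.0852 0.0 q [-0.38  0.03  1.59 -0.    1.51  1.35]
```

View pics/w3.png

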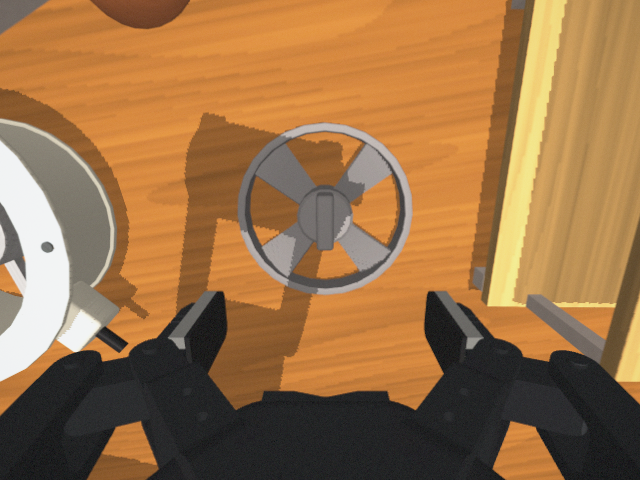

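The wrist view shows the rotor lying flat on the bench with its rim spanning x 238-412 around row 209. The bar is aligned with the tool. The rack's front edge is at right, about (533,0) to (488,303).

```bash
python3 - <<'E'
from h import *
p=arm.camera_params("wrist"); p["cam_to_world"]=np.load("w3.npy")
E=plane("wrist",[[238,209],[412,209],[325,123],[325,293]],.026,p);print(E.round(4),E[:2].mean(0),E[2:].mean(0))
P=plane("wrist",[[530,10],[489,300]],.04,p);print(P.round(4),np.degrees(np.arctan2(*(P[1]-P[0])[1::-1])))
inw=np.array([np.cos(np.radians(-99.5)),np.sin(np.radians(-99.5))])
g=np.array([.5015,-.1185])-inw*.086;print("grip",g)
M=np.array([.534,-.300]);print("dist of wrist pts to edge line",[(q[:2]-M)@inw for q in P])
go(*g,.12,80.5)
E
```

```text
[[ 0.5195 -0.0332  0.026 ]
 [ 0.4908 -0.2079  0.026 ]
 [ 0.5871 -0.1339  0.026 ]
 [ 0.413  -0.1054  0.026 ]] [ 0.50513884 -0.12053924  0.026     ] [ 0.50008151 -0.11966878  0.026     ]
[[ 0.6479 -0.3186  0.04  ]
 [ 0.3834 -0.2761  0.04  ]] 170.88658177667077
grip [ 0.51569409 -0.03367944]
dist of wrist pts to edge line [np.float64(-0.0005019364161316593), np.float64(0.0013053231000538705)]
shift [ 0.0003 -0.086   0.0952] turn deg 0.17 norm 0.0009
```

Request:
carry_out:
  plan: "0 -0.05 0 0.001 0.65; 0 -0.086 0.03 0.001 0.65; 0 -0.086 0.07 0.001 0.65; 0 -0.086 0.12 0.001 0.65; 0 -0.086 0.14 0.001 0.65"

```text
clock: 13.48
eef_pos: [0.5132, -0.033, 0.0712]
tool_rot: [0.997, -0.083, -0.003, -0.0]
contact_force: [-0.7, -0.1, -0.3]
opening: 0.0297
grasp_force: 0.0
```

```bash
python3 - <<'E'
from h import *
s=st();go(.5157,-.0337,.004,80.5)
p=arm.camera_params("wrist");im=arm.get_image("wrist")[:,:,::-1].copy()
cv2.imwrite("pics/w4.png",im)
E
```

```text
t13.47 p [ 0.5132 -0.033   0.0712] yaw(y) -99.5 z [-0.006  0.001 -1.   ] F [-0.7 -0.1 -0.3] M [-0.04  0.02 -0.  ] op 0.0297 0.0 q [-0.21  0.14  1.79 -0.    1.22  1.52]
shift [0.0029 0.0003 0.0672] turn deg 0.0 norm 0.0
```

View pics/w4.png

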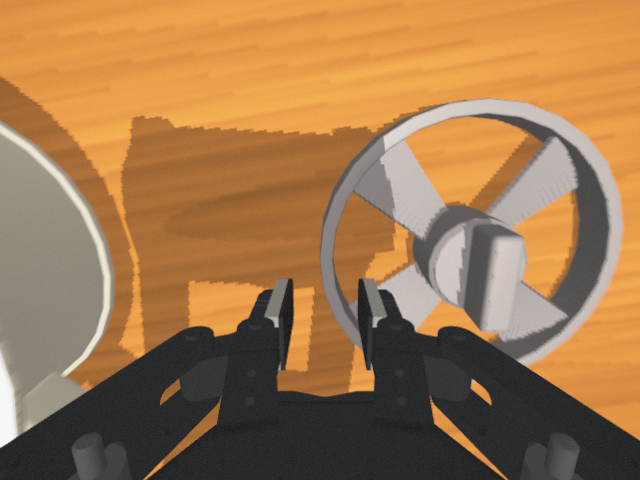

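The open fingers sit either side of the near rim, as seen with parallax, and the rotor is to the right. I'll descend.

Request:
carry_out:
  plan: "0.0005 0 0.025 0 0.65; 0.0005 0 0.045 0 0.65; 0.0005 0 0.058 0 0.65; 0.0005 0 0.062 0 0.65; 0.0005 0 0.062 0 0.65"

```text
clock: 14.15
eef_pos: [0.516, -0.0337, 0.0136]
tool_rot: [0.997, -0.083, 0.0, 0.0]
contact_force: [1.2, -0.5, 0.3]
opening: 0.0298
grasp_force: 0.0
```

```bash
python3 - <<'E'
from h import *
s=st();go(.5157,-.0337,.004,80.5)
E
```

```text
t14.15 p [ 0.516  -0.0337  0.0136] yaw(y) -99.51 z [ 0. -0. -1.] F [ 1.2 -0.5  0.3] M [ 0.04 -0.02 -0.07] op 0.0298 0.0 q [-0.21  0.21  1.84 -0.    1.09  1.52]
shift [-0.0003  0.      0.0096] turn deg -0.01 norm -0.0001
```

Request:
carry_out:
  plan: "0 0 0.004 0 0.65; 0 0 0.0075 0 0.65; 0 0 0.009 0 0.65; 0 0 0.009 0 0.65; 0 0 0.009 0 0.65"

```text
clock: 14.78
eef_pos: [0.5159, -0.0337, 0.0045]
tool_rot: [0.997, -0.083, 0.0, 0.0]
contact_force: [-0.2, 0.4, -0.1]
opening: 0.0298
grasp_force: 0.0
```

Request:
carry_out:
  plan: "0 0 0 0 1; 0 0 0 0 1; 0 0 0 0 1; 0 0 0 0 1; 0 0 0 0 1"

```text
clock: 15.4
eef_pos: [0.516, -0.0336, 0.0046]
tool_rot: [0.997, -0.083, 0.0, -0.0]
contact_force: [-1.0, 3.4, 5.2]
opening: 0.0069
grasp_force: 58.8
```

```bash
python3 - <<'E'
from h import *
s=st()
E
```

```text
t15.40 p [ 0.516  -0.0336  0.0046] yaw(y) -99.51 z [ 0. -0. -1.] F [-1.   3.4  5.2] M [ 0.46  0.15 -0.06] op 0.0069 58.8 q [-0.21  0.22  1.84  0.    1.08  1.52]
```

Request:
carry_out:
  plan: "0 0 -0.002 0 1; 0 0 -0.006 0 1; 0 0 -0.012 0 1; 0 0 -0.02 0 1; 0 0 -0.02 0 1"

```text
clock: 16.02
eef_pos: [0.5163, -0.0338, 0.0252]
tool_rot: [0.997, -0.083, 0.001, 0.0]
contact_force: [-0.4, 0.0, -2.3]
opening: 0.0068
grasp_force: 57.9
```

Request:
carry_out:
  plan: "0 0 -0.01 0 1; 0 0 -0.02 0 1; 0 0 -0.03 0 1; 0 0 -0.033 0 1; 0 0 -0.033 0 1"

```text
clock: 16.65
eef_pos: [0.5159, -0.0337, 0.0576]
tool_rot: [0.997, -0.083, 0.0, 0.0]
contact_force: [-0.3, 0.2, -1.0]
opening: 0.0065
grasp_force: 58.0
```

```bash
python3 - <<'E'
from h import *
s=st()
go(.538,-.2763,.057,80.5)
im=arm.get_image("scene")[:,:,::-1]
cv2.imwrite("pics/s5.png",cv2.resize(im[120:300,180:460],None,fx=2.8,fy=2.8,interpolation=3))
E
```

```text
t16.65 p [ 0.5159 -0.0337  0.0576] yaw(y) -99.51 z [ 0. -0. -1.] F [-0.3  0.2 -1. ] M [ 0.15 -0.02  0.06] op 0.0065 58.0 q [-0.21  0.16  1.8  -0.    1.19  1.52]
shift [0.0619 0.2356 0.0006] turn deg -0.01 norm -0.0001
```

View pics/s5.png

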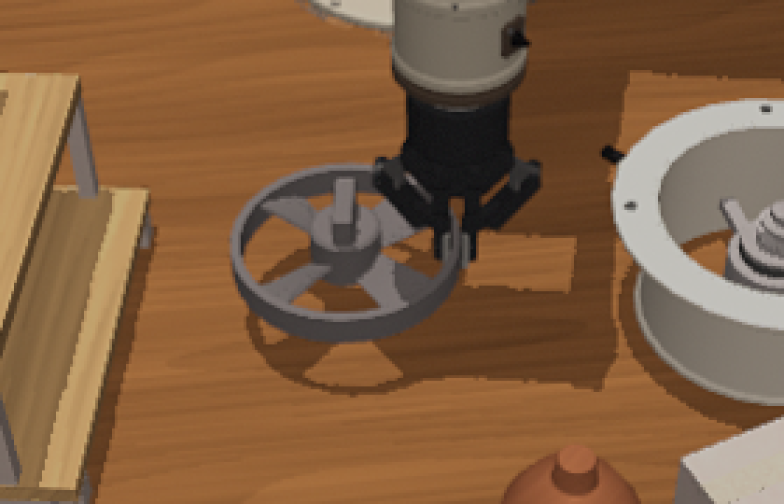

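The rotor is held level by the rim, with the rack open to its left. I'll shift sideways first, then go straight in.

Request:
carry_out:
  plan: "0.02 0.015 0 0 1; 0.04 0.03 0 0 1; 0.055 0.045 0 0 1; 0.062 0.06 0 0 1; 0.062 0.07 0 0 1"

```text
clock: 17.32
eef_pos: [0.5652, -0.1138, 0.0571]
tool_rot: [0.997, -0.083, -0.0, -0.0]
contact_force: [-0.4, 1.1, -1.3]
opening: 0.0071
grasp_force: 58.1
```

Request:
carry_out:
  plan: "0 0.02 0 0 1; 0 0.04 0 0 1; 0 0.06 0 0 1; 0 0.08 0 0 1; 0 0.085 0 0 1"

```text
clock: 17.95
eef_pos: [0.551, -0.1984, 0.0574]
tool_rot: [0.996, -0.084, -0.0, 0.0]
contact_force: [0.0, 0.8, -1.6]
opening: 0.0063
grasp_force: 58.1
```

```bash
python3 - <<'E'
from h import *
s=st()
go(.5374,-.2724,.048,80.5)
im=arm.get_image("scene")[:,:,::-1]
cv2.imwrite("pics/s6.png",cv2.resize(im[110:310,80:340],None,fx=3,fy=3,interpolation=3))
E
```

```text
t17.95 p [ 0.551  -0.1984  0.0574] yaw(y) -99.59 z [-0. -0. -1.] F [ 0.   0.8 -1.6] M [0.16 0.03 0.02] op 0.0063 58.1 q [-0.48  0.29  1.63 -0.    1.22  1.26]
shift [-0.0011  0.0752  0.0094] turn deg -0.09 norm -0.0005
```

View pics/s6.png

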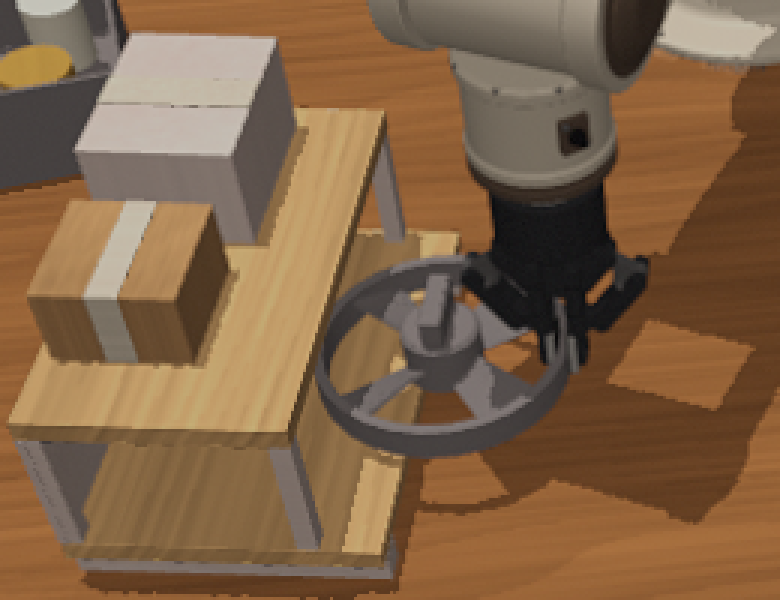

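The rotor is level, entering between the boards with the bar below the upper board; the gripper stays outside. I'll go on in at slow speed.

Request:
carry_out:
  plan: "-0.001 0.012 0 0 1; -0.001 0.024 0 0 1; -0.001 0.036 0 0 1; -0.001 0.046 0 0 1; -0.001 0.05 0 0 1"

```text
clock: 18.62
eef_pos: [0.542, -0.2467, 0.0574]
tool_rot: [0.997, -0.083, -0.0, 0.0]
contact_force: [-0.4, 0.0, -0.8]
opening: 0.0069
grasp_force: 58.1
```

Request:
carry_out:
  plan: "0 0.008 0 0 1; 0 0.016 0 0 1; 0 0.022 0 0 1; 0 0.025 0 0 1; 0 0.025 0 0 1"

```text
clock: 19.25
eef_pos: [0.538, -0.2707, 0.0574]
tool_rot: [0.997, -0.083, -0.0, 0.0]
contact_force: [0.6, 0.2, -0.6]
opening: 0.0068
grasp_force: 58.1
```

Request:
carry_out:
  plan: "0 0 0.003 0 1; 0 0 0.006 0 1; 0 0 0.008 0 1; 0 0 0.009 0 1; 0 0 0.009 0 1"

```text
clock: 19.88
eef_pos: [0.538, -0.2706, 0.0483]
tool_rot: [0.997, -0.083, -0.0, 0.0]
contact_force: [-0.3, -0.7, -1.6]
opening: 0.0068
grasp_force: 58.2
```

```bash
python3 - <<'E'
from h import *
s=st()
go(.5374,-.2724,.048,80.5)
E
```

```text
t19.88 p [ 0.538  -0.2706  0.0483] yaw(y) -99.51 z [-0. -0. -1.] F [-0.3 -0.7 -1.6] M [ 0.13 -0.09 -0.02] op 0.0068 58.2 q [-0.59  0.33  1.6  -0.    1.21  1.14]
shift [-0.0003  0.0019  0.0003] turn deg -0.01 norm -0.0
```

Request:
carry_out:
  plan: "0 0.002 0 0 1; 0 0.0035 0.0005 0 1; 0 0.0035 0.0012 0 1; 0 0.0035 0.002 0 1; 0 0.0035 0.0025 0 1"

```text
clock: 20.5
eef_pos: [0.5374, -0.274, 0.0458]
tool_rot: [0.997, -0.083, -0.0, 0.0]
contact_force: [-0.3, 1.2, -2.0]
opening: 0.0065
grasp_force: 58.2
```

Request:
carry_out:
  plan: "0 0 0.0005 0 1; 0 0 0.0008 0 1; 0 0 0.0011 0 1; 0 0 0.0014 0 1; 0 0 0.0014 0 1"

```text
clock: 21.12
eef_pos: [0.5375, -0.2741, 0.0446]
tool_rot: [0.997, -0.083, 0.0, 0.0]
contact_force: [-0.8, 1.5, 1.0]
opening: 0.0067
grasp_force: 58.3
```

Request:
carry_out:
  plan: "0 0 0.0003 0 1; 0 0 0.0006 0 1; 0 0 0.0008 0 1; 0 0 0.0008 0 1; 0 0 0.0008 0 1"

```text
clock: 21.75
eef_pos: [0.5376, -0.274, 0.0444]
tool_rot: [0.997, -0.083, 0.0, 0.0]
contact_force: [-3.5, 4.7, 9.7]
opening: 0.0074
grasp_force: 59.6
```

```bash
python3 - <<'E'
from h import *
s=st()
E
```

```text
t21.75 p [ 0.5376 -0.274   0.0444] yaw(y) -99.51 z [ 0. -0. -1.] F [-3.5  4.7  9.7] M [ 0.5   0.66 -0.05] op 0.0074 59.6 q [-0.6   0.34  1.6  -0.    1.2   1.14]
```

Request:
carry_out:
  plan: "0 0 -0.0006 0 1; 0 0 -0.0006 0 0.8; 0 0 -0.0006 0 0.7; 0 0 -0.0006 0 0.7; 0 0 -0.0006 0 0.7"

```text
clock: 22.38
eef_pos: [0.5374, -0.2741, 0.0443]
tool_rot: [0.997, -0.083, -0.0, 0.0]
contact_force: [-0.2, -0.5, -0.0]
opening: 0.0259
grasp_force: 0.0
```

```bash
python3 - <<'E'
from h import *
s=st()
E
```

```text
t22.38 p [ 0.5374 -0.2741  0.0443] yaw(y) -99.51 z [-0. -0. -1.] F [-0.2 -0.5 -0. ] M [ 0.   -0.08  0.05] op 0.0259 0.0 q [-0.6   0.34  1.6  -0.    1.2   1.14]
```

Request:
carry_out:
  plan: "0 0 -0.008 0 0.7; 0 0 -0.018 0 0.7; 0 0 -0.028 0 0.7; 0 0 -0.033 0 0.7; 0 0 -0.033 0 0.7"

```text
clock: 23.0
eef_pos: [0.5376, -0.2742, 0.0778]
tool_rot: [0.997, -0.083, 0.0, 0.0]
contact_force: [0.0, 1.7, 0.3]
opening: 0.0253
grasp_force: 0.0
```

Request:
carry_out:
  plan: "0 -0.03 -0.004 0 0.7; 0 -0.07 -0.01 0 0.7; 0 -0.11 -0.05 0 0.7; 0 -0.15 -0.08 0 0.7; 0 -0.15 -0.08 0 0.7"

```text
clock: 23.62
eef_pos: [0.5633, -0.1241, 0.1595]
tool_rot: [0.997, -0.081, 0.002, 0.0]
contact_force: [0.0, -0.8, -1.1]
opening: 0.0255
grasp_force: 0.0
```

```bash
python3 - <<'E'
from h import *
s=st()
T0=cv2.imread("pics/top0.png");t=arm.get_image("top")[:,:,::-1].copy();cv2.imwrite("pics/t7.png",t)
d=cv2.absdiff(T0,t).max(2); 
for n,(r0,r1,c0,c1) in dict(carton=(145,215,175,252),shade=(155,220,255,315),driver=(170,195,315,395),rackrot=(215,400,395,480),cart=(240,400,490,600)).items():
    print(n,(d[r0:r1,c0:c1]>40).sum())
# rotor: grey pixels in front of the rack
h=cv2.cvtColor(t,cv2.COLOR_BGR2HSV);m=((h[...,1]<50)&(d>30)).astype(np.uint8);m[:, :385]=0;m[:,470:]=0;m[:215]=0;m[390:]=0
c=max(cv2.findContours(m,cv2.RETR_EXTERNAL,cv2.CHAIN_APPROX_NONE)[0],key=len);q=c[:,0]
# outer (left) rim boundary per row, rim top at z .066
L=np.array([[q[q[:,1]==v][:,0].min(),v] for v in np.unique(q[:,1])]);P=plane("top",L,.066)
for k in range(5):
    cc,r=circ(P);e=abs(np.hypot(*(P[:,:2]-cc).T)-r);P=P[e<max(.002,2*np.median(e))]
inw=np.array([np.cos(np.radians(-99.5)),np.sin(np.radians(-99.5))])
print(cv2.boundingRect(c),cc,r,len(P),"depth",(cc-[.534,-.300])@inw)
E
```

```text
t23.62 p [ 0.5633 -0.1241  0.1595] yaw(y) -99.35 z [ 0.003 -0.001 -1.   ] F [ 0.  -0.8 -1.1] M [-0.06  0.   -0.01] op 0.0255 0.0 q [-0.35  0.19  1.54  0.    1.41  1.38]
carton 0
shade 0
driver 0
rackrot 7482
cart 0
(385, 229, 85, 161) [ 0.48167336 -0.00562834] 0.21271200930564751 50 depth -0.2816981479113033
```

Request:
carry_out:
  plan: "0 -0.06 -0.06 0 0.7; 0 -0.12 -0.1 0 0.7; 0 -0.18 -0.1 0 0.7; 0 -0.24 -0.1 0 0.7; 0 -0.25 -0.1 0 0.7"

```text
clock: 24.3
eef_pos: [0.6037, 0.1222, 0.256]
tool_rot: [0.997, -0.082, -0.001, 0.0]
contact_force: [-0.2, -0.8, 0.2]
opening: 0.0256
grasp_force: 0.0
```

```bash
python3 - <<'E'
from h import *
s=st()
T0=cv2.imread("pics/top0.png");t=arm.get_image("top")[:,:,::-1].copy()
d=cv2.absdiff(T0,t).max(2)
h=cv2.cvtColor(t,cv2.COLOR_BGR2HSV);m=((h[...,1]<50)&(d>30)).astype(np.uint8);m[:, :390]=0;m[:,480:]=0;m[:215]=0;m[390:]=0
c=max(cv2.findContours(m,cv2.RETR_EXTERNAL,cv2.CHAIN_APPROX_NONE)[0],key=len);q=c[:,0]
L=np.array([[q[q[:,1]==v][:,0].min(),v] for v in np.unique(q[:,1])]);P=plane("top",L,.060)
for k in range(5):
    cc,r=circ(P);e=abs(np.hypot(*(P[:,:2]-cc).T)-r);P=P[e<max(.002,2*np.median(e))]
inw=np.array([np.cos(np.radians(-99.5)),np.sin(np.radians(-99.5))])
print(cv2.boundingRect(c),cc,r,len(P),"depth",(cc-[.534,-.300])@inw, "outer",((P[:,:2]-[.534,-.3])@inw).min())
E
```

```text
t24.30 p [0.6037 0.1222 0.256 ] yaw(y) -99.46 z [-0.002 -0.    -1.   ] F [-0.2 -0.8  0.2] M [-0.02 -0.03 -0.02] op 0.0256 0.0 q [0.07 0.23 1.29 0.   1.62 1.81]
(421, 253, 54, 87) [ 0.52413827 -0.35695797] 0.0871850485802095 87 depth 0.05780447831340877 outer -0.030208159531729527
```

The rotor measures 58-60 mm in (87 mm fitted radius), so its middle is about 18-20 mm under the upper board. The bystanders show no change, so I'm handing in.

```bash
python3 -c "
from station import arm
print(arm.sign_off())"
```

```text
the job is handed in; nothing more can be done
None
```

The rotor was unscrewed clockwise, laid on the bench, regripped by its rim and set flat on the rack's lower board with its middle about 18–20 mm under the upper board; the top camera showed the carton, shade and screwdriver unmoved, and I handed the job in at about 24 s.

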